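Locksmith's bench: draw the cylinder caddy out from under the shelf and hold it up level

ROBOT

A 6-joint arm with a two-finger parallel gripper is mounted at the origin on the work surface. World frame = base frame: x ahead of the robot, y to its left, z up, the work surface at z = 0. Lengths are in mm, angles in rad, forces in N, time in s.
With the tool pointing down it reaches from about 300 to 775 mm from the base axis. Payload 14.6 kg.
Tool frame: the origin (TCP) lies between the finger pads; the fingertips stand manip.finger_overhang ahead of it and the grasp point (between the pads) lies 2 mm behind it (manip.finger_overhang is the distance from the TCP to the fingertips, in mm); z points along the fingers, y is the direction in which the jaws open and shut (so a half turn about z gives the same grasp; the last joint's range is limited). The gripper opens to 94 mm and grips with 3 to 60 N. Pads are 16 mm wide; open, the fingers measure 119 mm over their backs; the gripper's body (75 mm by 177 mm) begins 78 mm behind the grasp point.
Start: joints at [1.276, 0.3, 1.521, -0, 1.321, -0.067], TCP at [124.207, 535.782, 222.446] pointing down, gripper open.
Joint ranges: [-3.03, 3.03], [-0.79, 2.21], [0.23, 2.52], [-1.04, 4.18], [0, 3.07], [-2.55, 2.55]. Speed limits (rad/s): [2.22, 2.22, 2.57, 3.14, 3.14, 3.14].

INTERFACE

Orientations are given as [roll, pitch, yaw] about the fixed x, y, z axes, in that order (R = Rz(yaw) Ry(pitch) Rx(roll)).
In Python, from cell import manip gives the robot as it stands.
- The arm moves only by the tool drive_tool, never from a script. Its argument "steps" is a list of rows, each an object with "delta_pos": the shift along the world's x, y, z in mm, a list of three; "yaw": the turn about the world's z in rad; "hand": the finger opening in mm, from 0 to 94. A call has 1 to 5 rows; each row shifts and turns the commanded pose from where the row before left it; what a row does not reach is not made up. A row lasts 1/12 s, in which the tool goes at most 41.7 mm and 7.16 degrees, less where a joint would pass 70% of its speed; a pose out of reach is approached as far as the arm can. A call is refused whole if a number of a shift passes 41.7 or a number of a turn 0.125, either way. A call with a gripper value outside its range is refused whole. The fingers move at their own pace and stop on an object; "squeeze" is the grip in N (left out, the last holds). Time passes only in rows, so rows that do not move let the fingers close. It gives the time, the measured TCP pose, the force and the opening at its end, in the units of the state.
- manip.read_state(): the state, without advancing time (a new reading comes with each control period).
- manip.camera(name): name is "scene" or "side" or "wrist"; returns a dict with "frame" (480x640x3 uint8, red, green, blue), "range_z" (480x640 float32, mm along the optical axis (not along the pixel's ray), 0 where there is no reading), "intrinsics" (3x3 intrinsics, pixels), "position" and "attitude" of the camera in the world. Camera axes: x right, y down, z forward; pixel columns grow to the right and rows downward; lengths in mm; the calibration is good to about 2 mm. The wrist camera is an equidistant fisheye: a pixel r from the principal point sees the ray r / f radians off the axis. A picture is of the moment at which its call begins.
- manip.sign_off(): hands the job in, once; it reports no verdict.
The state is a dict: "clock": time; "joints": joint angles; "qd": joint speeds; "effort": joint torques, N m; "eef_pos": TCP position; "eef_rot": TCP orientation; "wrist_force": force on the tool from outside, world axes, zero at the start; "moment": the same for the moment, N m; "finger_gap": finger opening in mm.
Only numpy, scipy, OpenCV 4.12 (cv2) and the standard library are available. Lean on these libraries where they do the work, as an engineer would, in place of code of your own. Each camera call takes 0.05 s, during which the arm holds its last target.

TASK

Take the light grey caddy of lock cylinders by its handle and slide it out sideways, flat on the bench without lifting it, until no part of it is under the low shelf. Then lift it about 10 cm and hold it there level and still for three seconds, and finish still holding it up so that I can take it from you. The cylinders must stay standing in it; don't bump the shelf, and leave everything else where it is.

Things in the scene. Friction and masses are not known exactly. Their poses are not given: they have to be found in the camera images.
- caddy_handle (a point): Middle of the caddy's grip bar: straight, parallel to the caddy's x axis, 160 mm long, 16 mm thick (along y), 18 mm tall; its centre 105 mm, its top 114 mm above the tray's underside; on two posts 72 mm either side of the middle, free space below it. At the start it is outside the shelf's edge, higher than the shelf. The loaded caddy balances within about 15 mm of this point.
- caddy_mid (a point): Centre of the light grey plastic caddy, 18 mm above its underside, straight below caddy_handle (same axes, z up): an open tray 210 (x) x 180 (y) x 36 mm tall, six compartments. Loose, hard (may be gripped firmly), 0.65 to 0.95 kg loaded, friction on the bench about 0.6. At the start it stands flat on the bench with its +y side 30 to 60 mm under the shelf.
- caddy_corner_near (a point): Corner of the caddy's tray that is under the shelf, on the robot's side: 105 mm along -x and 90 mm along +y from caddy_mid, same height.
- caddy_corner_far (a point): The other tray corner under the shelf, farther from the robot: 105 mm along +x and 90 mm along +y from caddy_mid.
- shelf_edge (a point): Middle of the lower front edge of the plywood shelf on the robot's left, under which the caddy is parked. Axes: x along the edge, y inwards under the shelf, z up: slide the caddy along -y; points with negative y here are out from under it. Board 460 (x) x 260 (y) x 14 mm, underside 52, top 66 mm above the bench.
- shelf: The shelf: board on two dark steel frames, whose legs (12 mm square) stand 214 mm either side of the middle and 25 mm in from the edges. Fixed to the bench. Origin on the bench under the board's centre.
- cylinder_long: the long brass lock cylinder, 29 mm across, 44 mm tall, about 150 g; origin at the centre of its foot; loose, standing upright in a corner compartment of the caddy (which one varies)
- cylinder_a: short steel lock cylinder, 29 mm across, 30 mm tall, about 85 g; origin at the centre of its foot; loose, standing upright in a corner compartment of the caddy (which one varies)
- cylinder_b: a second one like cylinder_a; loose, standing upright in a corner compartment of the caddy (which one varies)
- cylinder_c: short brass lock cylinder, same size as cylinder_a; loose, standing upright in a corner compartment of the caddy (which one varies)
- mug: white ceramic mug, 80 mm across, 85 mm tall, standing on the shelf; not part of the job, leave it; origin at its underside
- carton: closed cardboard carton with a white lid, 150 x 90 x 48 mm, on the shelf; not part of the job, leave it; origin at its underside
- oil: small white oil bottle, 34 mm across, 85 mm tall, beside the caddy on the side away from the robot; not part of the job, leave it; origin at its underside
- screwdriver: black-handled screwdriver, 180 mm, lying on the mat ahead of the robot; not part of the job, leave it; origin at its underside
- jar: clear jar with a steel lid, 60 mm across, 70 mm tall, on the robot's right; not part of the job, leave it; origin at its underside
- box: paper box, 100 x 70 x 45 mm, on the robot's right; not part of the job, leave it; origin at its underside
- brush: bench brush lying on the robot's right; not part of the job, leave it; origin at its underside
Things that resemble listed ones, but are neither listed nor needed, are in the scene too. What is shaped like the cylinder_long but purple is not meant.

How it is judged (in metres and radians):
On the way, in this order (a step that is already met when the one before it is completed fails the run):
1. the caddy has been slid wholly out from under the shelf, still flat on the bench (y of each of caddy_corner_near, caddy_corner_far in the frame of shelf_edge below 0 m and height (world z) of caddy_mid below 0.024 m), for 0.1 s.
2. the caddy is held 6 to 16 cm above the bench, level and still, for two and a half seconds (height (world z) of caddy_mid between 0.078 and 0.178 m and angle between caddy_mid's own z axis and vertical below 0.14 rad and linear speed of caddy below 0.03 m/s and angular speed of caddy below 0.2 rad/s and distance between the grasp point and caddy_handle below 0.09 m and y of each of caddy_corner_near, caddy_corner_far in the frame of shelf_edge below 0 m and contact force between caddy and the fingers above 2 N), for 2.5 s.
At the end, for the whole second after the job is handed in: Caddy held by its bar by the fingers alone, underside 60-160 mm above the bench, tilt under 8 deg, under 30 mm/s and 0.2 rad/s, its corners out from under the shelf; the four cylinders stand in it (within 23 deg); other things within 25 mm of their starts (all of step 2 and contact force between caddy and shelf below 0.2 N and x of cylinder_long in the frame of caddy_mid between -0.105 and 0.105 m and y of cylinder_long in the frame of caddy_mid between -0.09 and 0.09 m and z of each of cylinder_long, cylinder_a, cylinder_b, cylinder_c in the frame of caddy_mid below 0.01 m and angle between each of cylinder_long, cylinder_a, cylinder_b, cylinder_c's own z axis and vertical below 0.4 rad and x of cylinder_a in the frame of caddy_mid between -0.105 and 0.105 m and y of cylinder_a in the frame of caddy_mid between -0.09 and 0.09 m and x of cylinder_b in the frame of caddy_mid between -0.105 and 0.105 m and y of cylinder_b in the frame of caddy_mid between -0.09 and 0.09 m and x of cylinder_c in the frame of caddy_mid between -0.105 and 0.105 m and y of cylinder_c in the frame of caddy_mid between -0.09 and 0.09 m and contact force between caddy and mug below 0.2 N and distance of each of mug, carton, oil, screwdriver, jar, box, brush from where it was at the start of the episode below 0.025 m and contact force between caddy and carton below 0.2 N and contact force between caddy and oil below 0.2 N and contact force between caddy and screwdriver below 0.2 N and contact force between caddy and jar below 0.2 N and contact force between caddy and box below 0.2 N and contact force between caddy and brush below 0.2 N); the arm keeps its last pose, push and grip.
It fails at once if the caddy is lifted more than 8 mm while part of it is still under the shelf (height (world z) of caddy_mid between 0.026 and 0.08 m and not (y of each of caddy_corner_near, caddy_corner_far in the frame of shelf_edge below 0 m)).
It fails at once if the caddy tilts more than 15 degrees (angle between caddy_mid's own z axis and vertical above 0.26 rad).
It fails at once if the shelf is bumped (contact force between caddy and shelf above 3 N or contact force between any of the arm, the fingers and shelf above 8 N).
It fails at once if a lock cylinder falls over or out (angle between any of cylinder_long, cylinder_a, cylinder_b, cylinder_c's own z axis and vertical above 0.7 rad or z of any of cylinder_long, cylinder_a, cylinder_b, cylinder_c in the frame of caddy_mid above 0.03 m).
It fails at once if a bystander is moved by more than 25 mm (distance of any of mug, carton, oil, screwdriver, jar, box, brush from where it was at the start of the episode above 0.025 m).
It also fails if it takes over 42 s, if anything falls off the work surface, if the arm or the gripper's body presses on something with over 40 N, if the wrist force passes 120 N, or if a joint passes its speed limit or range.

## Working session

There is one attempt and no reset: what is moved stays moved. The work goes in short steps, Python scripts to look and compute and a tool call to move; the robot and the scene stay as the last step left them, time stands still between calls to the robot, and variables do not carry over. Pictures are saved under pics/ and viewed, and the job is handed in when it is done.

Besides the shell and the picture viewer there is one more tool, called after "Emit:" by a JSON object that holds its "name" and its "arguments", one argument or row to a line. drive_tool: Moves the arm, as the interface text tells. Its arguments: {"type":"object","properties":{"steps":{"type":"array"},"squeeze":{"type":"number"}},"required":["steps"]}

```bash
mkdir -p pics; ls
cat > h.py <<'E'
import numpy as np, cv2
from cell import manip
from scipy.spatial.transform import Rotation as R
def snap(n,tag):
    c=manip.camera(n); cv2.imwrite(f'pics/{tag}.png',c['frame'][...,::-1]); np.savez(f'pics/{tag}.npz',**{k:np.array(v) for k,v in c.items()}); return c
def world(c,u,v):
    K=np.array(c['intrinsics']);z=float(np.array(c['range_z'])[v,u])
    p=np.array([(u-K[0,2])/K[0,0]*z,(v-K[1,2])/K[1,1]*z,z])
    A=np.array(c['attitude']); 
    M=A if A.shape==(3,3) else R.from_euler('xyz',A).as_matrix()
    return M@p+np.array(c['position'])
E
python3 - <<'E'
from h import *
s=manip.read_state();print(s,manip.finger_overhang)
for n in('scene','side','wrist'):
    c=snap(n,n+'0');print(n,c['position'],c['attitude'],c['intrinsics'])
E
```

```text
pics
{'clock': 0.0, 'joints': array([ 1.27638777e+00,  3.00461343e-01,  1.52158056e+00,  1.18400124e-05,
        1.32071883e+00, -6.65727443e-02]), 'qd': array([-0.00094436,  0.00078499, -0.00103041, -0.00043096,  0.00044615,
        0.00012184]), 'effort': array([ 1.42331362e-03, -5.31799257e+01, -3.52740383e+01,  7.08612869e-02,
        2.44483963e-02, -1.35642822e-04]), 'eef_pos': array([124.14171286, 535.55227473, 221.89189915]), 'eef_rot': array([-3.14042793e+00, -8.91473359e-05,  2.91375386e+00]), 'wrist_force': array([-0.66006844, -0.55051253,  0.14750046]), 'moment': array([-0.02460305, -0.00999566,  0.00312037]), 'finger_gap': 93.83663418691371} 17.0
scene [1253.76032004  554.96790749  993.42942126] [-2.37328955e+00  9.09675218e-04  2.23266811e+00] [[545.80149675   0.         319.29173382]
 [  0.         545.80149675 234.52219505]
 [  0.           0.           1.        ]]
side [ -57.41716013 -970.45344563  876.55136676] [-2.15300598  0.01112711 -0.56515257] [[613.85456935   0.         318.99497323]
 [  0.         613.85456935 234.98281974]
 [  0.           0.           1.        ]]
wrist [ 57.71766729 550.7600306  383.48738758] [2.89990237e+00 5.85929772e-04 1.34333242e+00] [[371.64829954   0.         316.53011148]
 [  0.         371.64829954 237.0702709 ]
 [  0.           0.           1.        ]]
```

View pics/scene0.png

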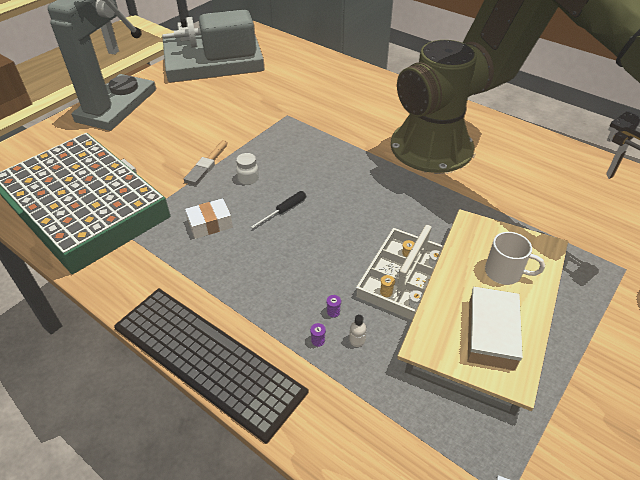

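View pics/side0.png

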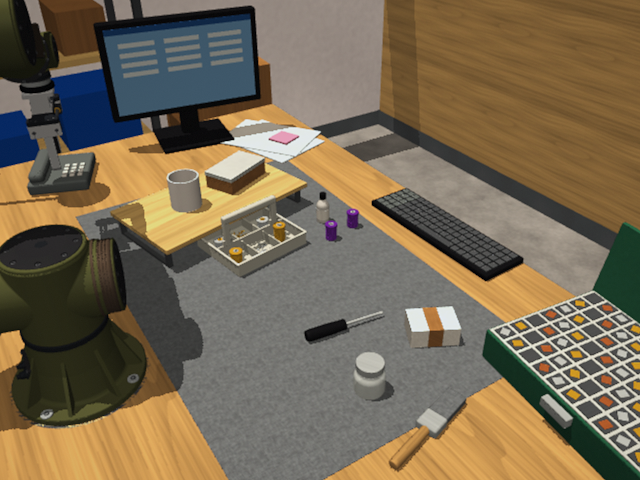

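View pics/wrist0.png

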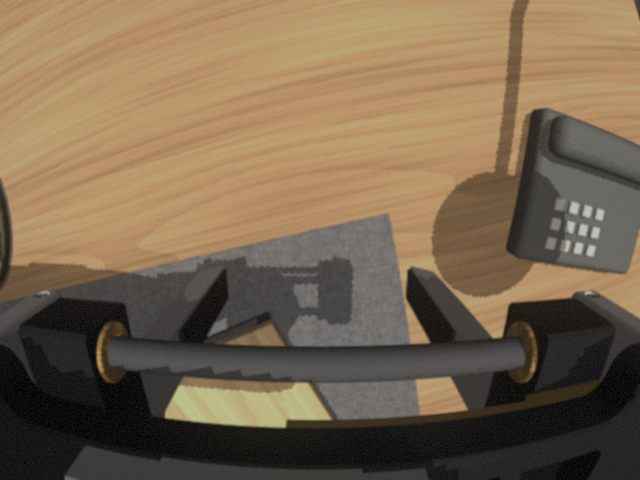

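```bash
cat > hm.py <<'E'
from h import *
def cloud(c):
    z=np.array(c['range_z']);K=np.array(c['intrinsics']);v,u=np.indices(z.shape)
    p=np.stack([(u-K[0,2])/K[0,0]*z,(v-K[1,2])/K[1,1]*z,z],-1)
    M=R.from_euler('xyz',np.array(c['attitude'])).as_matrix()
    w=p@M.T+np.array(c['position']); w[z<=0]=np.nan; return w
E
python3 - <<'E'
from hm import *
for n,box in (('scene0',(340,190,600,420)),('side0',(100,130,370,290))):
    c=np.load(f'pics/{n}.npz');w=cloud(c)
    z=w[...,2]
    x0,y0,x1,y1=box
    im=c['frame'][y0:y1,x0:x1,::-1]; cv2.imwrite(f'pics/{n}_crop.png',cv2.resize(im,None,fx=3,fy=3,interpolation=cv2.INTER_CUBIC)) 
    sub=w[y0:y1,x0:x1].reshape(-1,3)
    def fit(lo,hi,mask=None):
        m=(sub[:,2]>lo)&(sub[:,2]<hi)&(sub[:,0]<700)&(sub[:,0]>100)&(sub[:,1]>100)
        if mask is not None:m&=mask(sub)
        return sub[m]
    s=fit(62,70); r=cv2.minAreaRect(s[:,:2].astype(np.float32)); print(n,'shelf',len(s),np.median(s[:,2]),r)
    # table
    print('mat z',np.nanmedian(sub[np.abs(sub[:,2])<12][:,2]))
    hd=fit(108,120); print('h',len(hd)); 
    np.set_printoptions(suppress=True,precision=1)
    if len(hd): print(hd[::max(1,len(hd)//25)])
E
```

```text
scene0 shelf 15003 65.81761416000563 ((469.9822692871094, 347.0340270996094), (465.50201416015625, 366.51666259765625), 12.864494323730469)
mat z 0.5777709287958714
h 3862
[[406.8 203.3 112.8]
 [463.4 226.2 112. ]
 [354.3 406.6 116. ]
 [535.5 229.2 112.2]
 [405.5 428.9 116. ]
 [494.5 408.  114.5]
 [511.6 399.3 111.8]
 [504.9 422.  113.1]
 [499.3 444.6 115.7]
 [493.4 463.4 115. ]
 [548.6 409.9 116.2]
 [536.9 432.9 113. ]
 [533.5 451.8 115.3]
 [532.  467.4 117. ]
 [530.6 481.1 117.4]
 [586.3 420.6 113.8]
 [582.3 435.7 112.7]
 [583.4 449.9 116.6]
 [577.8 464.6 113.3]
 [578.7 476.7 115.5]
 [580.5 487.1 117.3]
 [581.9 494.2 115.5]
 [586.4 499.9 116.2]
 [590.9 504.1 115.7]
 [632.4 462.1 113.1]
 [602.5 519.3 114.6]]
side0 shelf 5548 65.16680234584032 ((454.02142333984375, 367.9222106933594), (488.67950439453125, 337.7918701171875), 2.1966638565063477)
mat z 0.15181915882232033
h 1364
[[599.1 514.7 114.1]
 [600.7 486.2 112.5]
 [587.1 477.6 113.4]
 [627.3 445.4 112.5]
 [560.7 474.8 112.4]
 [584.7 447.6 114. ]
 [606.3 422.9 115.1]
 [533.1 461.3 113.3]
 [560.6 436.4 113. ]
 [586.  413.8 112.3]
 [500.1 447.5 116.2]
 [525.8 426.4 114.8]
 [547.3 409.2 113.1]
 [474.4 443.6 113.1]
 [504.4 412.2 115. ]
 [546.  388.9 110.1]
 [523.7 378.8 115. ]
 [514.7 372.9 111.2]
 [399.9 353.6 119.3]
 [348.7 375.7 113.2]
 [370.9 351.  112.2]
 [513.8 228.5 114.1]
 [500.  218.2 112.2]
 [457.8 215.4 113.2]
 [437.1 205.7 113.7]
 [404.3 203.1 112.1]]
```

```bash
python3 -c "
import cv2
for n in('scene0','side0'):
    i=cv2.imread(f'pics/{n}_crop.png');h,w=i.shape[:2];f=min(800/w,600/h,1);cv2.imwrite(f'pics/{n}_crop.png',cv2.resize(i,None,fx=f,fy=f));print(f)"
```

```text
0.8695652173913043
0.9876543209876543
```

Run:
```python
from hm import *
np.set_printoptions(suppress=True,precision=1)
C=np.load('pics/scene0.npz');print('frame')
for n in ('scene0','side0'):
    c=np.load(f'pics/{n}.npz');w=cloud(c).reshape(-1,3)
    m=(w[:,2]>109)&(w[:,2]<119)&(w[:,1]<290)&(w[:,1]>150)&(w[:,0]>300)&(w[:,0]<620)
    p=w[m][:,:2]; print(n,len(p),cv2.minAreaRect(p.astype(np.float32)),np.median(w[m][:,2]))
    d=p-p.mean(0);U=np.linalg.svd(d,full_matrices=False)[2];print('pca yaw',np.degrees(np.arctan2(U[0,1],U[0,0])), p.mean(0), (d@U.T).min(0),(d@U.T).max(0))
    # shelf top, restrict to front edge pixels: height 63-69
    m=(w[:,2]>63)&(w[:,2]<69)&(w[:,1]<560)&(w[:,1]>180)&(w[:,0]>150)&(w[:,0]<750)
    s=w[m]; mask=np.zeros((500,600),np.uint8)
    # front edge: min y in x bins
    E=[]
    for x in range(200,700,10):
        q=s[(s[:,0]>=x)&(s[:,0]<x+10)]
        if len(q)>10:E.append((x+5,np.percentile(q[:,1],2),np.percentile(q[:,1],98),len(q)))
    print(np.array(E))
    # rim at z 36
    m=(w[:,2]>33)&(w[:,2]<39)&(w[:,1]<300)&(w[:,1]>60)&(w[:,0]>300)&(w[:,0]<620)
    p=w[m][:,:2];print('rim',len(p),cv2.minAreaRect(p.astype(np.float32)))
    for name,lo,hi,xr,yr in(('top',40,140,(600,760),(50,260)),):
        m=(w[:,2]>lo)&(w[:,2]<hi)&(w[:,0]>560)&(w[:,0]<780)&(w[:,1]>50)&(w[:,1]<225);print('oil',w[m].min(0) if m.any() else 0,w[m].max(0) if m.any() else 0)
```

```text
frame
scene0 386 ((484.4968566894531, 222.5971221923828), (159.69163513183594, 16.319835662841797), 9.703987121582031) 113.12869579122167
pca yaw 9.684612612080358 [487.2 223.6] [-82.7  -8.7] [77.   7.7]
[[215.  420.9 474.2  48. ]
 [225.  378.2 476.8 107. ]
 [235.  342.2 477.4 146. ]
 [245.  304.5 481.  200. ]
 [255.  257.2 480.9 248. ]
 [265.  229.6 483.7 229. ]
 [275.  229.  485.4 222. ]
 [285.  231.5 489.2 212. ]
 [295.  230.8 492.7 195. ]
 [305.  235.7 494.2 149. ]
 [315.  237.5 495.6 205. ]
 [325.  240.  498.7 216. ]
 [335.  240.8 499.2 195. ]
 [345.  244.4 502.6 208. ]
 [355.  246.6 504.8 208. ]
 [365.  248.4 507.1 231. ]
 [375.  252.3 510.2 258. ]
 [385.  253.7 512.9 258. ]
 [395.  259.6 514.9 264. ]
 [405.  259.3 516.8 281. ]
 [415.  257.8 515.9 342. ]
 [425.  262.5 520.7 376. ]
 [435.  265.3 522.2 347. ]
 [445.  267.5 525.5 331. ]
 [455.  271.3 528.2 284. ]
 [465.  271.8 530.3 267. ]
 [475.  275.2 533.2 243. ]
 [485.  274.8 535.2 248. ]
 [495.  277.8 536.2 263. ]
 [505.  280.7 539.9 254. ]
 [515.  281.3 541.7 268. ]
 [525.  286.2 544.  243. ]
 [535.  289.4 546.6 264. ]
 [545
[... 1556 characters left out ...]
.3  69. ]
 [505.  302.1 384.   51. ]
 [515.  302.1 378.4  50. ]
 [525.  306.8 384.7  48. ]
 [535.  306.8 387.   54. ]
 [545.  226.6 389.5  61. ]
 [555.  227.1 394.6  48. ]
 [565.  310.4 402.7  57. ]
 [575.  311.  404.1  52. ]
 [585.  319.4 410.2  58. ]
 [595.  302.9 414.9  64. ]
 [605.  297.3 419.7  69. ]
 [615.  301.3 425.8  76. ]
 [625.  306.  426.8  69. ]
 [635.  305.9 433.   74. ]
 [645.  304.8 445.4  62. ]
 [655.  308.3 462.5  70. ]
 [665.  310.4 484.7  89. ]
 [675.  311.5 473.5  75. ]
 [685.  213.4 430.8  59. ]
 [695.  209.6 393.3  41. ]]
rim 564 ((483.870849609375, 204.09628295898438), (218.60452270507812, 159.5899658203125), 9.286087989807129)
oil [560. 116.  40.] [760.3 224.5  87. ]
```

View pics/scene0_crop.png

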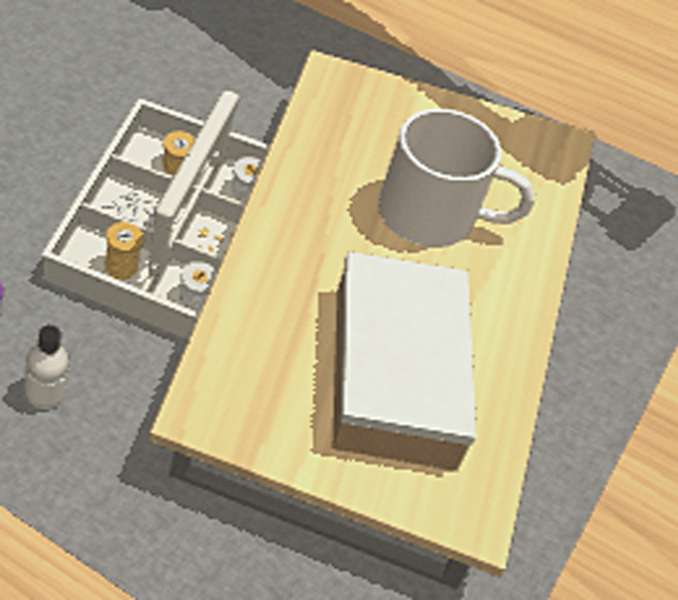

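View pics/side0_crop.png

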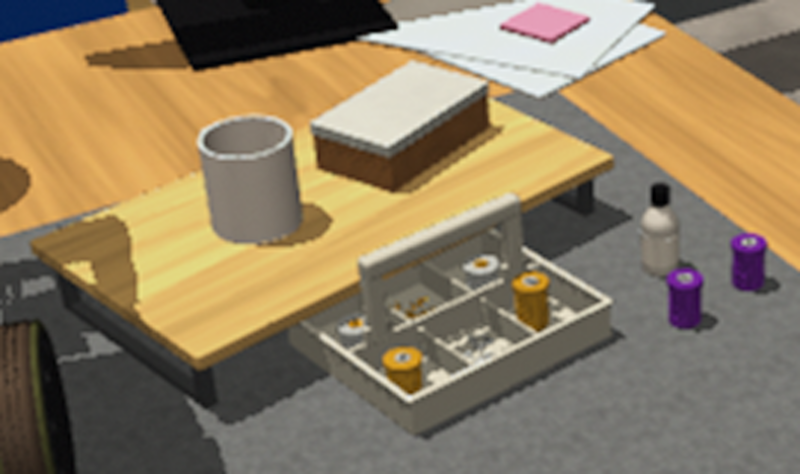

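Emit:
{"name": "drive_tool", "arguments": {
  "steps": [
    {"delta_pos":[30,-26,0],"yaw":0.033,"hand":70},
    {"delta_pos":[30,-26,0],"yaw":0.033,"hand":70},
    {"delta_pos":[30,-26,0],"yaw":0.033,"hand":70},
    {"delta_pos":[30,-26,0],"yaw":0.033,"hand":70},
    {"delta_pos":[30,-26,0],"yaw":0.033,"hand":70}
  ],
  "squeeze": 55
}}

```text
clock: 0.57
eef_pos: [275.1, 404.3, 222.4]
eef_rot: [-3.141, -0.0, 3.081]
wrist_force: [1.0, 1.3, 0.2]
finger_gap: 70.1
```

Emit:
{"name": "drive_tool", "arguments": {
  "steps": [
    {"delta_pos":[30,-26,0],"yaw":0.033,"hand":70},
    {"delta_pos":[30,-26,0],"yaw":0.033,"hand":70},
    {"delta_pos":[30,-26,0],"yaw":0.033,"hand":70},
    {"delta_pos":[30,-26,0],"yaw":0.033,"hand":70},
    {"delta_pos":[30,-26,0],"yaw":0.033,"hand":70}
  ]
}}

```text
clock: 0.98
eef_pos: [425.4, 274.1, 222.4]
eef_rot: [-3.142, -0.0, -3.038]
wrist_force: [-0.1, 0.8, -0.0]
finger_gap: 69.8
```

Emit:
{"name": "drive_tool", "arguments": {
  "steps": [
    {"delta_pos":[30,-26,0],"yaw":0.033,"hand":70},
    {"delta_pos":[29,-28,0],"yaw":0.036,"hand":70},
    {"delta_pos":[0,0,0],"yaw":0,"hand":70},
    {"delta_pos":[0,0,0],"yaw":0,"hand":70}
  ]
}}

```text
clock: 1.32
eef_pos: [484.0, 220.4, 221.9]
eef_rot: [-3.141, -0.001, -2.974]
wrist_force: [-0.5, 0.0, -0.5]
finger_gap: 69.7
```

Run:
```python
from h import *
s=manip.read_state();print(s['eef_pos'],s['eef_rot'],s['joints'],s['wrist_force'],s['finger_gap'])
c=snap('wrist','wrist1');print(c['position'],c['attitude'])
snap('scene','scene1')
```

```text
[484.00873914 220.41759922 221.89993146] [-3.14146350e+00 -9.42005874e-04 -2.97362499e+00] [ 3.58438106e-01  2.60438677e-01  1.57270740e+00  5.33308526e-05
  1.30939600e+00 -1.38033976e+00] [-0.51882772  0.0390116  -0.52461122] 69.73349951221847
[416.84637868 208.31889178 383.48020712] [ 2.90068407e+00 -1.96060723e-04  1.73915382e+00]
```

View pics/wrist1.png

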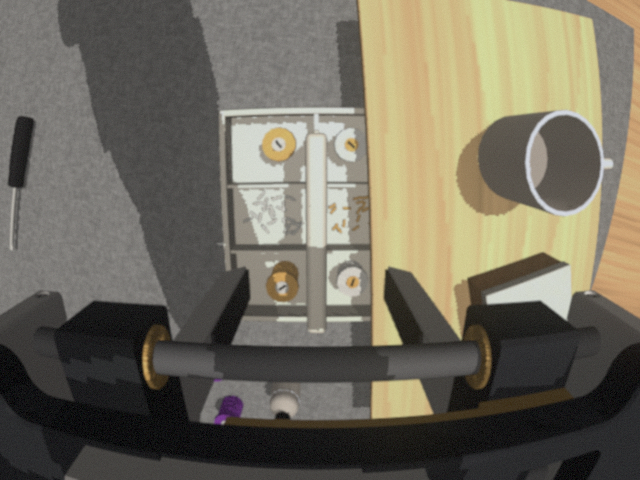

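View pics/scene1.png

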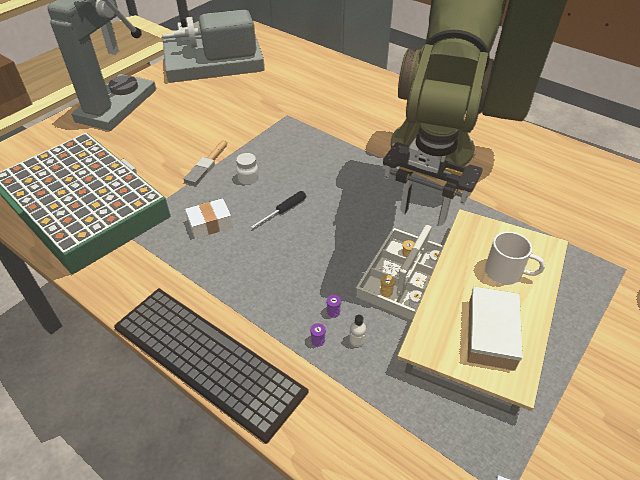

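```bash
cat >> h.py <<'E'
def wray(c,u,v,z):
    K=np.array(c['intrinsics']);d=np.array([u-K[0,2],v-K[1,2]]);r=np.hypot(*d);th=r/K[0,0]
    ray=np.r_[np.sin(th)*d/max(r,1e-9),np.cos(th)]
    ray=R.from_euler('xyz',np.array(c['attitude'])).as_matrix()@ray;p=np.array(c['position'])
    return p+ray*(z-p[2])/ray[2]
E
python3 - <<'E'
from h import *
np.set_printoptions(suppress=True,precision=1)
c=np.load('pics/wrist1.npz')
im=c['frame'][90:350,200:400,::-1];cv2.imwrite('pics/w1c.png',cv2.resize(im,None,fx=2.3,fy=2.3,interpolation=2))
a=wray(c,316.5,135,114);b=wray(c,316.5,331,114);print(a,b,(a+b)/2,np.linalg.norm(a-b),np.degrees(np.arctan2(*(b-a)[[1,0]])))
a=wray(c,221,112,36);b=wray(c,235,321,36);print('rim left',a,b,np.degrees(np.arctan2(*(b-a)[[1,0]])))
a=wray(c,359,20,66);b=wray(c,371,380,66);print('shelf',a,b,np.degrees(np.arctan2(*(b-a)[[1,0]])))
print('oil',wray(c,283,405,80),'purple',wray(c,230,408,40))
E
```

```text
[407.9 206.8 114. ] [559.8 232.6 114. ] [483.8 219.7 114. ] 154.09631402780573 9.645074076249816
rim left [396.5 113.7  36. ] [605.4 153.1  36. ] 10.68054621284881
shelf [298.  225.2  66. ] [634.7 302.7  66. ] 12.955301794631794
oil [671.5 216.7  80. ] purple [724.6 155.9  40. ]
```

View pics/w1c.png

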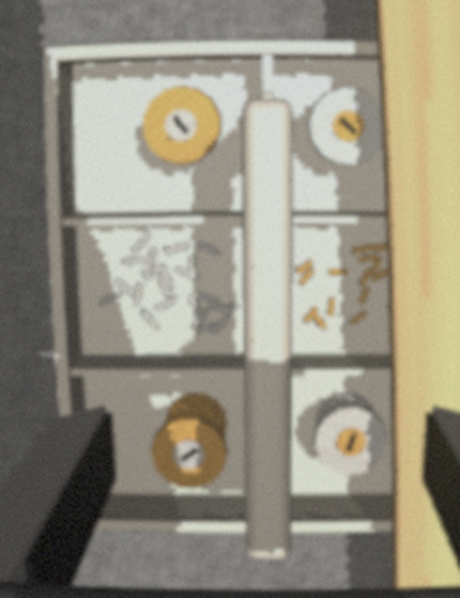

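Emit:
{"name": "drive_tool", "arguments": {
  "steps": [
    {"delta_pos":[0,0,-25],"yaw":0,"hand":70},
    {"delta_pos":[0,0,-25],"yaw":0,"hand":70},
    {"delta_pos":[0,0,-25],"yaw":0,"hand":70},
    {"delta_pos":[0,0,-15],"yaw":0,"hand":70},
    {"delta_pos":[0,0,0],"yaw":0,"hand":70}
  ]
}}

```text
clock: 1.83
eef_pos: [481.0, 222.4, 129.6]
eef_rot: [-3.141, -0.005, -2.969]
wrist_force: [-0.0, 0.3, 0.0]
finger_gap: 70.0
```

Emit:
{"name": "drive_tool", "arguments": {
  "steps": [
    {"delta_pos":[0,0,-10],"yaw":0,"hand":60},
    {"delta_pos":[0,0,-10],"yaw":0,"hand":50},
    {"delta_pos":[0,0,-8],"yaw":0,"hand":45},
    {"delta_pos":[0,0,0],"yaw":0,"hand":40},
    {"delta_pos":[0,0,0],"yaw":0,"hand":35}
  ],
  "squeeze": 10
}}

```text
clock: 2.25
eef_pos: [483.2, 221.8, 104.4]
eef_rot: [-3.142, -0.0, -2.97]
wrist_force: [-0.1, -0.5, 0.7]
finger_gap: 39.8
```

Run:
```python
from h import *
s=manip.read_state();print(s['eef_pos'],s['eef_rot'],s['wrist_force'],s['finger_gap'])
snap('wrist','wrist2')
```

```text
[483.15470304 221.84927503 104.41365216] [-3.14155589e+00 -2.65357138e-04 -2.97038217e+00] [-0.06188032 -0.46551871  0.72142502] 39.75440153345703
```

View pics/wrist2.png

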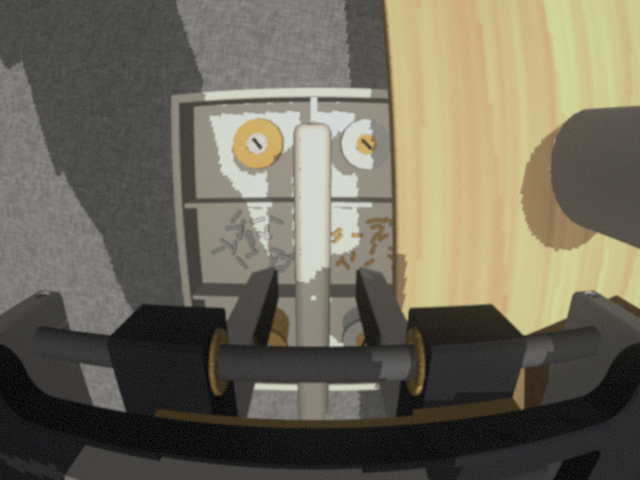

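Emit:
{"name": "drive_tool", "arguments": {
  "steps": [
    {"delta_pos":[0,-1,-1],"yaw":0,"hand":26},
    {"delta_pos":[0,0,0],"yaw":0,"hand":22},
    {"delta_pos":[0,0,0],"yaw":0,"hand":18},
    {"delta_pos":[0,0,0],"yaw":0,"hand":14},
    {"delta_pos":[0,0,0],"yaw":0,"hand":10}
  ],
  "squeeze": 10
}}

```text
clock: 2.72
eef_pos: [483.4, 220.6, 103.7]
eef_rot: [-3.141, 0.0, -2.971]
wrist_force: [1.2, -3.5, 2.5]
finger_gap: 15.3
```

Emit:
{"name": "drive_tool", "arguments": {
  "steps": [
    {"delta_pos":[0,0,0],"yaw":0,"hand":5},
    {"delta_pos":[0,0,0],"yaw":0,"hand":5},
    {"delta_pos":[0,0,0],"yaw":0,"hand":5},
    {"delta_pos":[0,0,0],"yaw":0,"hand":5}
  ],
  "squeeze": 55
}}

```text
clock: 3.05
eef_pos: [483.4, 220.6, 103.7]
eef_rot: [-3.141, 0.0, -2.97]
wrist_force: [-0.0, -4.5, 5.1]
finger_gap: 15.2
```

Emit:
{"name": "drive_tool", "arguments": {
  "steps": [
    {"delta_pos":[0.4,-2,0],"yaw":0,"hand":5},
    {"delta_pos":[0.7,-3,0],"yaw":0,"hand":5},
    {"delta_pos":[1,-4,0],"yaw":0,"hand":5},
    {"delta_pos":[1,-4,0],"yaw":0,"hand":5},
    {"delta_pos":[1,-4,0],"yaw":0,"hand":5}
  ]
}}

```text
clock: 3.47
eef_pos: [487.3, 204.7, 103.7]
eef_rot: [3.14, 0.001, -2.97]
wrist_force: [-1.1, 6.7, 4.0]
finger_gap: 15.5
```

Emit:
{"name": "drive_tool", "arguments": {
  "steps": [
    {"delta_pos":[1,-4,0],"yaw":0,"hand":5},
    {"delta_pos":[1,-4,0],"yaw":0,"hand":5},
    {"delta_pos":[1,-4,0],"yaw":0,"hand":5},
    {"delta_pos":[1,-4,0],"yaw":0,"hand":5},
    {"delta_pos":[1,-4,0],"yaw":0,"hand":5}
  ]
}}

```text
clock: 3.88
eef_pos: [492.3, 184.7, 103.7]
eef_rot: [3.14, 0.001, -2.97]
wrist_force: [-1.7, 7.9, 4.0]
finger_gap: 15.2
```

Emit:
{"name": "drive_tool", "arguments": {
  "steps": [
    {"delta_pos":[1,-4,0],"yaw":0,"hand":5},
    {"delta_pos":[1,-4,0],"yaw":0,"hand":5},
    {"delta_pos":[1,-4,0],"yaw":0,"hand":5},
    {"delta_pos":[1,-4,0],"yaw":0,"hand":5},
    {"delta_pos":[1,-4,0],"yaw":0,"hand":5}
  ]
}}

```text
clock: 4.3
eef_pos: [497.3, 164.7, 103.7]
eef_rot: [3.14, 0.001, -2.97]
wrist_force: [-0.7, 7.4, 4.6]
finger_gap: 15.8
```

Emit:
{"name": "drive_tool", "arguments": {
  "steps": [
    {"delta_pos":[1,-4,0],"yaw":0,"hand":5},
    {"delta_pos":[1,-4,0],"yaw":0,"hand":5},
    {"delta_pos":[1,-4,0],"yaw":0,"hand":5},
    {"delta_pos":[0.5,-2,0],"yaw":0,"hand":5},
    {"delta_pos":[0,-1,0],"yaw":0,"hand":5}
  ]
}}

```text
clock: 4.72
eef_pos: [501.0, 149.6, 103.7]
eef_rot: [3.14, 0.001, -2.97]
wrist_force: [-0.7, 7.8, 3.7]
finger_gap: 15.5
```

Emit:
{"name": "drive_tool", "arguments": {
  "steps": [
    {"delta_pos":[0,0,0],"yaw":0,"hand":5},
    {"delta_pos":[0,0,0],"yaw":0,"hand":5}
  ]
}}

```text
clock: 4.88
eef_pos: [501.0, 149.5, 103.7]
eef_rot: [3.14, 0.001, -2.97]
wrist_force: [-1.1, 5.1, 4.1]
finger_gap: 15.4
```

Run:
```python
from h import *
s=manip.read_state();print(s['eef_pos'],s['eef_rot'],s['wrist_force'],s['moment'],s['finger_gap'])
snap('wrist','wrist3');snap('side','side3')
```

```text
[500.97604619 149.48786244 103.72657602] [ 3.14040376e+00  1.01549294e-03 -2.97021891e+00] [-1.0971043   5.10679215  4.14606518] [ 0.85842495  0.06784685 -0.01894685] 15.383703440312798
```

View pics/wrist3.png

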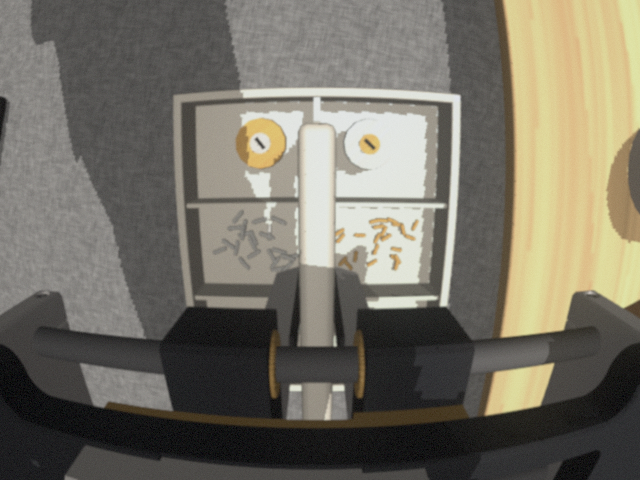

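View pics/side3.png

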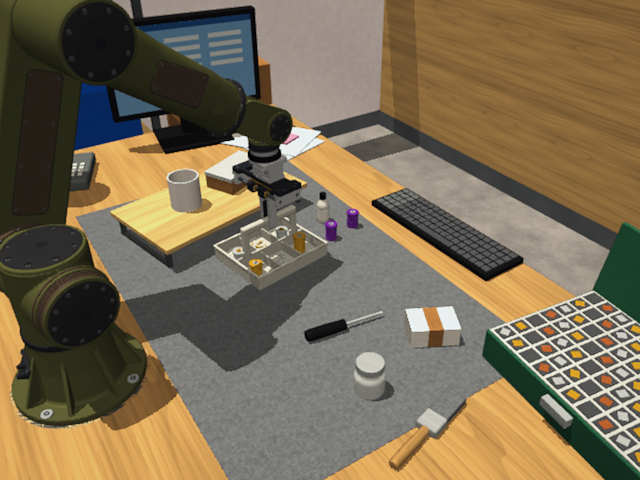

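Emit:
{"name": "drive_tool", "arguments": {
  "steps": [
    {"delta_pos":[0,0,1],"yaw":0,"hand":5},
    {"delta_pos":[0,0,1],"yaw":0,"hand":5},
    {"delta_pos":[0,0,2],"yaw":0,"hand":5},
    {"delta_pos":[0,0,3],"yaw":0,"hand":5},
    {"delta_pos":[0,0,3],"yaw":0,"hand":5}
  ]
}}

```text
clock: 5.4
eef_pos: [500.6, 148.7, 113.3]
eef_rot: [-3.142, -0.001, -2.971]
wrist_force: [0.6, -0.3, -7.2]
finger_gap: 15.6
```

Run:
```python
from h import *
s=manip.read_state();print(s['eef_pos'],s['eef_rot'],s['wrist_force'],s['moment'],s['finger_gap'])
snap('wrist','wrist4');snap('side','side4')
i=cv2.imread('pics/side4.png')[150:320,150:420];cv2.imwrite('pics/side4c.png',cv2.resize(i,None,fx=2.9,fy=2.9,interpolation=2))
```

```text
[500.58067219 148.66198745 113.33656438] [-3.14152490e+00 -9.15123470e-04 -2.97053636e+00] [ 0.61689084 -0.34056719 -7.18152099] [0.07819864 0.07290919 0.02762033] 15.577047243555032
```

View pics/side4c.png

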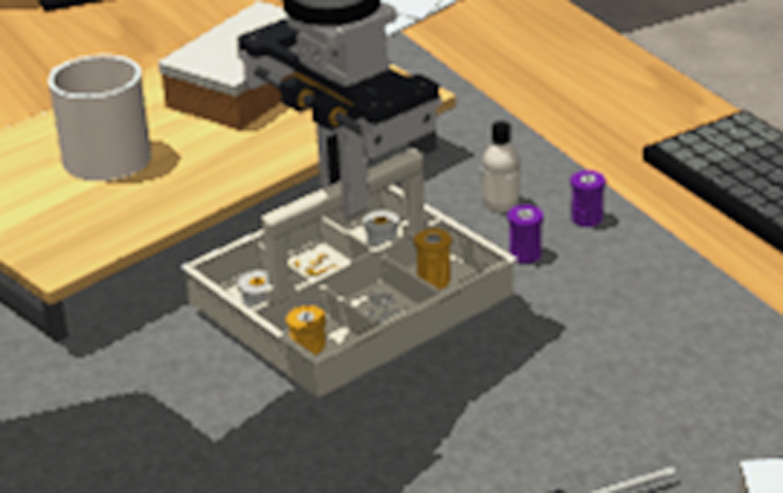

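Emit:
{"name": "drive_tool", "arguments": {
  "steps": [
    {"delta_pos":[0,0,3],"yaw":0,"hand":5},
    {"delta_pos":[0,0,4],"yaw":0,"hand":5},
    {"delta_pos":[0,0,5],"yaw":0,"hand":5},
    {"delta_pos":[0,0,5],"yaw":0,"hand":5},
    {"delta_pos":[0,0,5],"yaw":0,"hand":5}
  ]
}}

```text
clock: 5.92
eef_pos: [500.9, 148.8, 136.1]
eef_rot: [-3.142, 0.0, -2.97]
wrist_force: [-0.0, 0.4, -7.6]
finger_gap: 15.7
```

Emit:
{"name": "drive_tool", "arguments": {
  "steps": [
    {"delta_pos":[0,0,5],"yaw":0,"hand":5},
    {"delta_pos":[0,0,5],"yaw":0,"hand":5},
    {"delta_pos":[0,0,5],"yaw":0,"hand":5},
    {"delta_pos":[0,0,5],"yaw":0,"hand":5},
    {"delta_pos":[0,0,5],"yaw":0,"hand":5}
  ]
}}

```text
clock: 6.33
eef_pos: [500.8, 148.8, 161.0]
eef_rot: [-3.142, -0.0, -2.97]
wrist_force: [-0.8, 0.0, -7.1]
finger_gap: 16.0
```

Emit:
{"name": "drive_tool", "arguments": {
  "steps": [
    {"delta_pos":[0,0,5],"yaw":0,"hand":5},
    {"delta_pos":[0,0,5],"yaw":0,"hand":5},
    {"delta_pos":[0,0,5],"yaw":0,"hand":5},
    {"delta_pos":[0,0,5],"yaw":0,"hand":5},
    {"delta_pos":[0,0,5],"yaw":0,"hand":5}
  ]
}}

```text
clock: 6.75
eef_pos: [500.8, 148.8, 185.9]
eef_rot: [-3.142, -0.0, -2.97]
wrist_force: [0.3, -0.1, -6.8]
finger_gap: 15.6
```

Emit:
{"name": "drive_tool", "arguments": {
  "steps": [
    {"delta_pos":[0,0,5],"yaw":0,"hand":5},
    {"delta_pos":[0,0,5],"yaw":0,"hand":5},
    {"delta_pos":[0,0,3],"yaw":0,"hand":5},
    {"delta_pos":[0,0,2],"yaw":0,"hand":5},
    {"delta_pos":[0,0,0],"yaw":0,"hand":5}
  ]
}}

```text
clock: 7.17
eef_pos: [500.9, 148.8, 200.8]
eef_rot: [3.142, 0.001, -2.97]
wrist_force: [0.8, 0.1, -6.6]
finger_gap: 15.5
```

Run:
```python
from h import *
s=manip.read_state();print(s['eef_pos'],s['eef_rot'],s['wrist_force'],s['moment'],s['finger_gap'])
snap('wrist','wrist5');snap('side','side5')
i=cv2.imread('pics/side5.png')[120:320,150:420];cv2.imwrite('pics/side5c.png',cv2.resize(i,None,fx=2.9,fy=2.9,interpolation=2))
```

```text
[500.90493704 148.81461336 200.84134121] [ 3.14155932e+00  5.11370901e-04 -2.97042451e+00] [ 0.75079151  0.0527666  -6.62074036] [ 0.05828867 -0.01733003  0.04280804] 15.544109045031478
```

View pics/side5c.png

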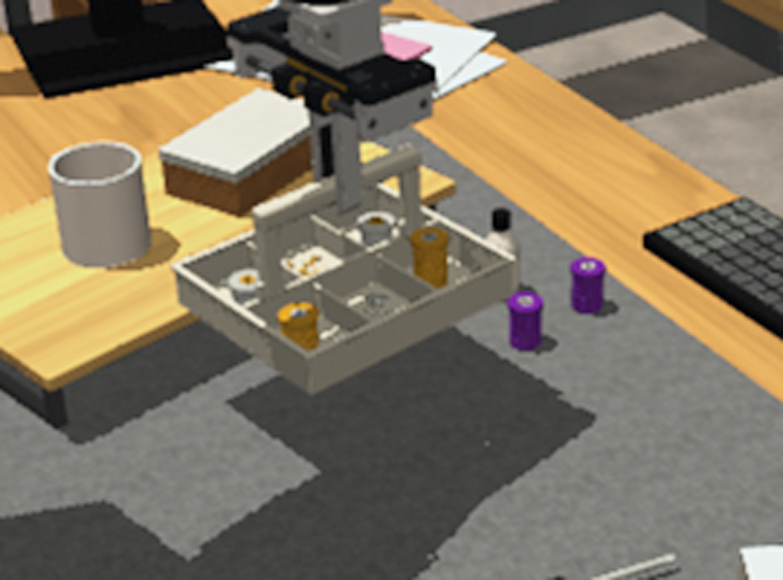

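View pics/wrist5.png

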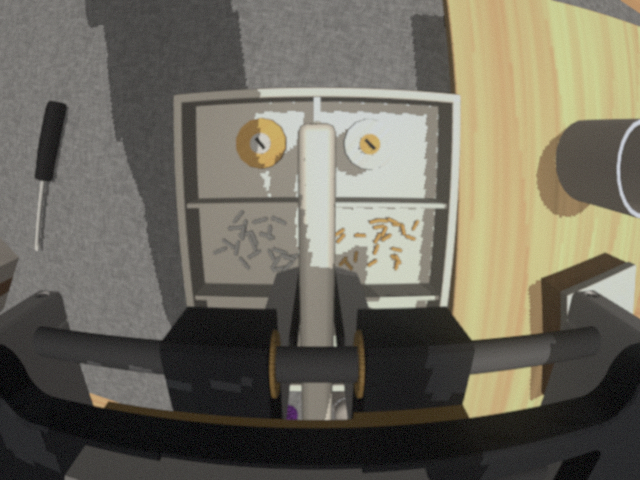

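Emit:
{"name": "drive_tool", "arguments": {
  "steps": [
    {"delta_pos":[0,0,0],"yaw":0,"hand":5},
    {"delta_pos":[0,0,0],"yaw":0,"hand":5},
    {"delta_pos":[0,0,0],"yaw":0,"hand":5},
    {"delta_pos":[0,0,0],"yaw":0,"hand":5},
    {"delta_pos":[0,0,0],"yaw":0,"hand":5}
  ]
}}

```text
clock: 7.68
eef_pos: [500.8, 148.8, 200.4]
eef_rot: [-3.142, -0.0, -2.97]
wrist_force: [0.1, -0.5, -7.7]
finger_gap: 15.6
```

Emit:
{"name": "drive_tool", "arguments": {
  "steps": [
    {"delta_pos":[0,0,0],"yaw":0,"hand":5},
    {"delta_pos":[0,0,0],"yaw":0,"hand":5},
    {"delta_pos":[0,0,0],"yaw":0,"hand":5},
    {"delta_pos":[0,0,0],"yaw":0,"hand":5},
    {"delta_pos":[0,0,0],"yaw":0,"hand":5}
  ]
}}

```text
clock: 8.1
eef_pos: [500.8, 148.8, 200.5]
eef_rot: [-3.142, 0.0, -2.97]
wrist_force: [-0.0, 0.3, -7.1]
finger_gap: 15.6
```

Emit:
{"name": "drive_tool", "arguments": {
  "steps": [
    {"delta_pos":[0,0,0],"yaw":0,"hand":5},
    {"delta_pos":[0,0,0],"yaw":0,"hand":5},
    {"delta_pos":[0,0,0],"yaw":0,"hand":5},
    {"delta_pos":[0,0,0],"yaw":0,"hand":5},
    {"delta_pos":[0,0,0],"yaw":0,"hand":5}
  ]
}}

```text
clock: 8.52
eef_pos: [500.8, 148.8, 200.5]
eef_rot: [3.142, 0.0, -2.97]
wrist_force: [0.2, 0.6, -7.5]
finger_gap: 16.1
```

Emit:
{"name": "drive_tool", "arguments": {
  "steps": [
    {"delta_pos":[0,0,0],"yaw":0,"hand":5},
    {"delta_pos":[0,0,0],"yaw":0,"hand":5},
    {"delta_pos":[0,0,0],"yaw":0,"hand":5},
    {"delta_pos":[0,0,0],"yaw":0,"hand":5},
    {"delta_pos":[0,0,0],"yaw":0,"hand":5}
  ]
}}

```text
clock: 8.93
eef_pos: [500.8, 148.8, 200.4]
eef_rot: [-3.142, -0.0, -2.97]
wrist_force: [-0.1, -0.4, -6.9]
finger_gap: 15.7
```

Emit:
{"name": "drive_tool", "arguments": {
  "steps": [
    {"delta_pos":[0,0,0],"yaw":0,"hand":5},
    {"delta_pos":[0,0,0],"yaw":0,"hand":5},
    {"delta_pos":[0,0,0],"yaw":0,"hand":5},
    {"delta_pos":[0,0,0],"yaw":0,"hand":5},
    {"delta_pos":[0,0,0],"yaw":0,"hand":5}
  ]
}}

```text
clock: 9.35
eef_pos: [500.8, 148.8, 200.4]
eef_rot: [-3.142, -0.0, -2.97]
wrist_force: [0.1, 0.0, -6.8]
finger_gap: 15.9
```

Emit:
{"name": "drive_tool", "arguments": {
  "steps": [
    {"delta_pos":[0,0,0],"yaw":0,"hand":5},
    {"delta_pos":[0,0,0],"yaw":0,"hand":5},
    {"delta_pos":[0,0,0],"yaw":0,"hand":5},
    {"delta_pos":[0,0,0],"yaw":0,"hand":5},
    {"delta_pos":[0,0,0],"yaw":0,"hand":5}
  ]
}}

```text
clock: 9.77
eef_pos: [500.8, 148.8, 200.5]
eef_rot: [3.142, -0.0, -2.97]
wrist_force: [-0.7, -0.2, -6.3]
finger_gap: 16.0
```

Emit:
{"name": "drive_tool", "arguments": {
  "steps": [
    {"delta_pos":[0,0,0],"yaw":0,"hand":5},
    {"delta_pos":[0,0,0],"yaw":0,"hand":5},
    {"delta_pos":[0,0,0],"yaw":0,"hand":5},
    {"delta_pos":[0,0,0],"yaw":0,"hand":5},
    {"delta_pos":[0,0,0],"yaw":0,"hand":5}
  ]
}}

```text
clock: 10.18
eef_pos: [500.8, 148.8, 200.4]
eef_rot: [-3.142, -0.0, -2.97]
wrist_force: [-0.1, -0.7, -5.7]
finger_gap: 15.4
```

Emit:
{"name": "drive_tool", "arguments": {
  "steps": [
    {"delta_pos":[0,0,0],"yaw":0,"hand":5},
    {"delta_pos":[0,0,0],"yaw":0,"hand":5},
    {"delta_pos":[0,0,0],"yaw":0,"hand":5},
    {"delta_pos":[0,0,0],"yaw":0,"hand":5},
    {"delta_pos":[0,0,0],"yaw":0,"hand":5}
  ]
}}

```text
clock: 10.6
eef_pos: [500.8, 148.8, 200.4]
eef_rot: [3.142, -0.0, -2.97]
wrist_force: [-0.1, -0.2, -7.0]
finger_gap: 15.3
```

Run:
```python
from hm import *
np.set_printoptions(suppress=True,precision=2)
s=manip.read_state();print(s['clock'],s['eef_pos'],s['wrist_force'],s['moment'],s['finger_gap'])
c=snap('scene','scene6');w=cloud(c).reshape(-1,3)
m=(w[:,2]>118)&(w[:,2]<145)&(w[:,0]>380)&(w[:,0]<625)&(w[:,1]>40)&(w[:,1]<265)
p=w[m];A=np.c_[p[:,:2],np.ones(len(p))];k=np.linalg.lstsq(A,p[:,2],rcond=None)[0]
print('rim z range',np.percentile(p[:,2],[5,50,95]),cv2.minAreaRect(p[:,:2].astype(np.float32)))
i=cv2.imread('pics/scene6.png')[160:420,300:600];cv2.imwrite('pics/scene6c.png',cv2.resize(i,None,fx=2.3,fy=2.3,interpolation=2))
```

```text
10.6 [500.8  148.8  200.43] [-0.1  -0.24 -6.95] [0.01 0.02 0.04] 15.310878138092969
rim z range [119.1  129.39 139.35] ((500.02215576171875, 151.0609893798828), (218.6664276123047, 184.74195861816406), 9.7119779586792)
```

View pics/scene6c.png

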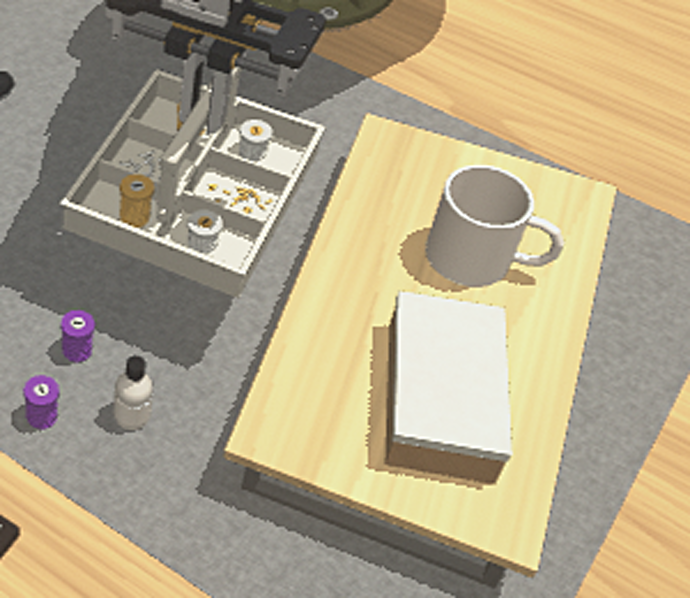

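```bash
python3 -c "
from cell import manip
print(manip.sign_off())"
```

```text
the job is handed in; nothing more can be done
None
```

I took the caddy by its bar and slid it about 73 mm flat along the bench until it was clear of the shelf. Then I lifted it about 97 mm and held it still for just over 3.4 s. I handed the job in at 10.6 s with the caddy still held up.

**Last checks:**
- **Position:** the tray's inner corners are roughly 30–40 mm out from the shelf edge by my calculation. The last scene picture also shows it clear of the shelf.
- **Level:** in the side picture taken at the start of the hold and the scene picture at the end, the caddy looks level. I did not get a numeric tilt for it: the height points I selected mixed the rim with other surfaces, so that check was inconclusive. The tool pose did not drift during the hold, and the wrist moment was near zero.
- **Load:** the wrist carried a steady 6–8 N, with the fingers closed on the 16 mm bar.
- **Cylinders:** all four were standing at the start of the hold. One is partly hidden by the gripper in the final picture.
- **Shelf and other things:** no force reading suggested a bump. The mug, carton and oil bottle stand undisturbed in the final picture, and I saw nothing else shifted in the others.

**One disagreement:** at the start, the scene and side cameras differed by 3–4 mm on where the handle was. The wrist camera's reading was within 3 mm of the scene camera's, and the grasp went in centred to about 1–2 mm.

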